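# Finish a pinwheel layer of cartons on a shipping skid from a roller chute

### The job

Finish the pinwheel layer on the plywood skid: take the two cartons off the inclined roller chute, one after the other, and lay them in the two open places, so that all four cartons lie flat on the deck inside the steel corner angles, round an open middle. Set each carton down rather than dropping it, and leave the blue tape, the box cutter and the red marker where they are.

Things in the scene. Friction and masses are not known exactly. Their poses are not given: they have to be found in the camera images.
- skid: square plywood shipping skid, 236 x 236 mm, deck 43 mm above the bench, fixed; origin under its centre at bench height, x and y along its sides. Steel corner angles, legs 45 mm long, stand 13 mm above the deck; their inside faces bound a 200 mm square. Between them the edges are open. Four cartons make a pinwheel in it round an open middle 67 mm square, with 4 to 5 mm play to each other and the angles.
- skid_deck (a point): centre of the deck's top, 43 mm above the bench. Once laid, a carton's inner long side is bare only on the half beside the open middle; its other half faces a neighbour's end 5 mm away. So grip a carton across its width about 20 mm off its centre, towards the end that will lie beside the middle (17 to 45 mm is clear for a finger 22 mm wide); outside it is clear there too.
- chute: gravity roller chute, blue side plates on aluminium legs, fixed, sloping 25 degrees; the low end, with a stop 20 mm high, is nearest the robot. Origin at bench height below the lowest carton's place; x level towards the high end. Free-turning rollers between side plates 7 mm higher than the rollers, 68 mm apart inside, 74 mm outside. When the lowest carton is lifted off, the next rolls down into its place within 1.5 s.
- carton_1_center (a point): sealed brown cardboard carton, rigid, 124 x 62 x 60 mm (long x wide x high), about 0.3 kg. The point is its centre, half-way up (30 mm above its underside); x along its length, y across its width, z up out of its top. At first it lies lowest on the chute, tilted 25 degrees, against the stop, x up the slope.
- carton_2_center (a point): sealed brown cardboard carton, rigid, 124 x 62 x 60 mm (long x wide x high), about 0.3 kg. The point is its centre, half-way up (30 mm above its underside); x along its length, y across its width, z up out of its top. At first it lies on the chute just above carton_1, x up the slope.
- carton_3_center (a point): sealed brown cardboard carton, rigid, 124 x 62 x 60 mm (long x wide x high), about 0.3 kg. The point is its centre, half-way up (30 mm above its underside); x along its length, y across its width, z up out of its top. It already lies on the skid in place_a.
- carton_4_center (a point): sealed brown cardboard carton, rigid, 124 x 62 x 60 mm (long x wide x high), about 0.3 kg. The point is its centre, half-way up (30 mm above its underside); x along its length, y across its width, z up out of its top. It already lies on the skid in place_c.
- place_a (a point): point at the centre (half-way up, 30 mm above the deck) of a carton lying in this place of the pinwheel; x along the carton's length (either way round is right), z up. Taken by carton_3 from the start.
- place_b (a point): point at the centre (half-way up, 30 mm above the deck) of a carton lying in this place of the pinwheel; x along the carton's length (either way round is right), z up. Open at the start. Its end beside the open middle is the +x end.
- place_c (a point): point at the centre (half-way up, 30 mm above the deck) of a carton lying in this place of the pinwheel; x along the carton's length (either way round is right), z up. Taken by carton_4 from the start.
- place_d (a point): point at the centre (half-way up, 30 mm above the deck) of a carton lying in this place of the pinwheel; x along the carton's length (either way round is right), z up. Open at the start. Its end beside the open middle is the -x end.
- tape_blue: bystander: roll of blue tape lying flat, 90 mm across, 48 mm high; origin under its centre
- box_cutter: bystander: yellow box cutter, 166 mm long (along its y), 17 mm high; origin under its centre
- red_marker: bystander: red marker pen, 136 mm long (along its y), 15 mm thick; origin under its centre
- carton_1: the same carton as point carton_1_center; origin at the centre of its underside
- carton_2: the same carton as point carton_2_center; origin at the centre of its underside
- carton_3: the same carton as point carton_3_center; origin at the centre of its underside
- carton_4: the same carton as point carton_4_center; origin at the centre of its underside
Things that resemble listed ones, but are neither listed nor needed, are in the scene too. What is shaped like the carton_1 but purple or yellow is not meant. Leave any green look-alike of the carton_3 alone.

How it is judged:
By the outcome, as a careful person would: the job done as asked, in the order asked, and still so for the second after the job is handed in, with the robot touching nothing.
It also fails if it takes over 54 s, if anything falls off the work surface, if the arm or the gripper's body presses on something with over 40 N, if the wrist force passes 120 N, or if a joint passes its speed limit or range.

### The arm

A 6-joint arm with a two-finger parallel gripper is mounted at the origin on a cart in front of the work surface, level with it; the furniture and walls round the work are solid. World frame = base frame: x ahead of the robot, y to its left, z up, the work surface at z = 0. Lengths are in mm, angles in rad, forces in N, time in s.
With the tool pointing down it reaches from about 325 to 775 mm from the base axis. Payload 9.3 kg.
Tool frame: the origin (TCP) lies between the finger pads; the fingertips stand 14 mm ahead of it and the grasp point (between the pads) lies 5 mm behind it (manip.tip_extent is the distance from the TCP to the fingertips, in mm); z points along the fingers, y is the line along which they close (so a half turn about z gives the same grasp; the last joint's range is limited). The gripper opens to 85 mm and grips with 20 to 120 N. Pads are 22 mm wide; open, the fingers measure 114 mm over their backs; the gripper's body (76 mm by 85 mm) begins 54 mm behind the grasp point. The pads swing forward as they close: fully open they stand 13 mm farther back than shut.
Start: joints at [0.96, 0.259, 0.021, 1.334, 0, 1.418], TCP at [243.087, 493.361, 245.279] pointing down, gripper open.
Joint ranges: [-3.04, 3.04], [-0.91, 1.82], [-1.04, 1.36], [-1.92, 1.95], [-1.52, 1.45], [-3.14, 3.14]. Speed limits (rad/s): [2.22, 2.22, 2.79, 3.14, 3.14, 3.14].

### API

Orientations are given as a rotation vector (axis times angle).
In Python, from workcell import manip gives the robot as it stands.
- The arm moves only by the tool carry_out, never from a script. Its argument "series" is a list that holds one entry, the list of rows, each a list of 7 numbers: the closure, from -1 (fully open) to 1 (shut), then the shift along the tool's x, y, z in cm, then the turn, a rotation vector about the tool's x, y, z in degrees. A call has 1 to 10 rows; each row shifts and turns the commanded pose from where the row before left it, along the tool's axes as they then stand; what a row does not reach is not made up. A row lasts 1/8 s, in which the tool goes at most 62.5 mm and 10.7 degrees, less where a joint would pass 70% of its speed; a pose out of reach is approached as far as the arm can. A call with a gripper value outside its range is refused whole. The fingers move at their own pace and stop on an object; the grip force is fixed at half the most. Time passes only in rows, so rows that do not move let the fingers close. It gives the time, the measured TCP pose, the force, the opening and the grip force at its end, in the units of the state.
- manip.get_obs(): the state, without advancing time (a new reading comes with each control period).
- manip.read_camera(name): name is "side" or "top" or "wrist"; returns (picture, depth): 480x640x3 uint8, blue, green, red; 480x640 float32, mm along the optical axis (not along the pixel's ray), 0 where there is no reading.
- manip.get_calibration(name): a dict with "vfov" (degrees; the focal length in pixels is half the picture's height over the tangent of half this angle, whatever the lens; pixels are square), "cx", "cy" (the principal point, pixels), "rvec" (rotation vector, rad) and "tvec" (3), from world to camera coordinates, as OpenCV has them. Camera axes: x right, y down, z forward; pixel columns grow to the right and rows downward; lengths in mm; the calibration is good to about 2 mm. A picture is of the moment at which its call begins: read the wrist's pose just before it. get_calibration takes no time and is no camera call; for the wrist camera it gives the pose at the moment of the call.
- manip.close_job(): hands the job in; it is judged then, once.
The state is a dict: "t": time; "qpos": joint angles; "qvel": joint speeds; "joint_torque": joint torques, N m; "ee_pos": TCP position; "tool_rot": TCP orientation; "force": force on the tool from outside, world axes, zero at the start; "moment": the same for the moment, N m; "opening": opening from 0.0 (shut) to 1.0 (fully open); "gripper_force": force on a finger pad.
Only numpy, scipy, OpenCV 4.12 (cv2) and the standard library are available. Lean on these libraries where they do the work, as an engineer would, in place of code of your own. Each camera call takes 0.05 s, during which the arm holds its last target. There are 200 camera calls.

## Working session

There is one attempt and no reset: what is moved stays moved. The work goes in short steps, Python scripts to look and compute and a tool call to move; the robot and the scene stay as the last step left them, time stands still between calls to the robot, and variables do not carry over. Pictures are saved under pics/ and viewed, at most 10 in all, crops included, and the job is handed in when it is done.

Besides the shell and the picture viewer there is one more tool, called after ">>>" as name(argument=value, ...) on one line, values as JSON. carry_out: Moves the arm, as the interface text tells. Its arguments: {"type":"object","properties":{"series":{"type":"array"}},"required":["series"]}

```bash
mkdir -p pics; ls; cat > h.py <<'E'
import numpy as np, cv2, pickle
from scipy.spatial.transform import Rotation as R
from workcell import manip
def snap(name, fn):
    c=manip.get_calibration(name); im,d=manip.read_camera(name)
    cv2.imwrite(f'pics/{fn}.png',im); pickle.dump((c,im,d),open(f'{fn}.pkl','wb')); return c,im,d
def load(fn): return pickle.load(open(f'{fn}.pkl','rb'))
def cloud(c,d):
    f=240/np.tan(np.radians(c['vfov'])/2); v,u=np.indices(d.shape)
    P=np.stack([(u-c['cx'])/f*d,(v-c['cy'])/f*d,d],-1)
    Rm=R.from_rotvec(np.ravel(c['rvec'])).as_matrix()
    W=(P-np.ravel(c['tvec']))@Rm
    W[d<=0]=np.nan; return W
E
python3 - <<'E'
from h import *
for n in('top','side'):
    c,im,d=snap(n,n+'0'); print(n,c)
print(manip.get_obs())
E
```

```text
pics
top {'vfov': 48.89309571733331, 'cx': 305.15733072646765, 'cy': 240.97781081650731, 'rvec': array([ 2.12759885, -2.19055564,  0.14196283]), 'tvec': array([ -85.7868372 ,  557.65513678, 1325.14952095])}
side {'vfov': 42.4152541660385, 'cx': 313.2849830524395, 'cy': 241.07291153608253, 'rvec': array([ 0.39904068, -2.93935673,  0.82476229]), 'tvec': array([ 482.93933681,  260.68176475, 1889.52189331])}
{'t': 0.1, 'qpos': array([ 9.60358015e-01,  2.59136312e-01,  2.08489007e-02,  1.33366648e+00,
       -1.60818073e-05,  1.41820057e+00]), 'qvel': array([ 0.00022464, -0.00254811,  0.00171773, -0.00039386,  0.0006647 ,
       -0.00013743]), 'joint_torque': array([ 3.87024251e-03, -5.56695628e+01,  3.45070481e+01,  1.15563002e-02,
       -1.97957934e-04,  1.45904289e-05]), 'ee_pos': array([242.98760115, 493.17098412, 244.73079749]), 'tool_rot': array([-7.12817900e-01, -3.05922835e+00,  1.69674587e-03]), 'force': array([-0.81683507,  0.16718537, -0.70084921]), 'moment': array([-0.00246146,  0.0297519 ,  0.00342784]), 'gripper_force': 0.0, 'opening': 1.0021644308408522}
```

View pics/top0.png

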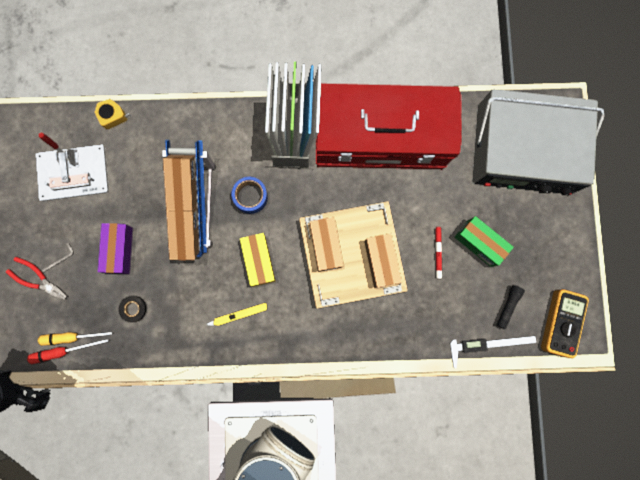

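View pics/side0.png

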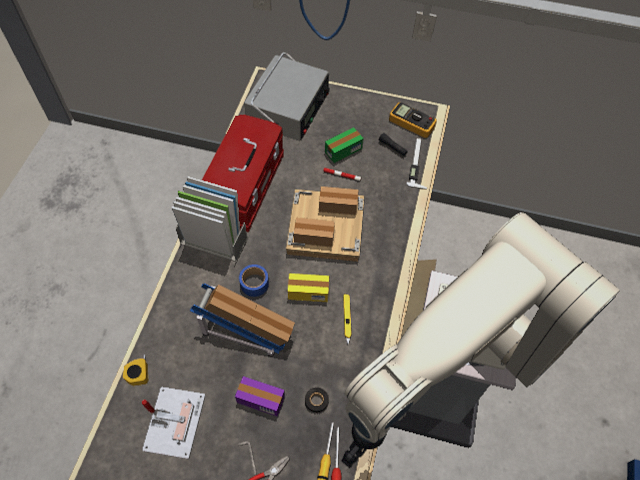

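Candidates in top view: brown cartons on chute at (181,237) lowest = carton_1 and (178,183) above it = carton_2; purple (115,248), yellow (257,260), green (487,241) look-alikes to leave; brown on skid (326,245), (381,262) are already placed. The chute pair is chosen; a close crop will check it.

```bash
python3 - <<'E'
from h import *
c,im,d=load('top0'); W=cloud(c,d)
cv2.imwrite('pics/crop1.png',cv2.resize(im[130:325,145:425],None,fx=2.85,fy=2.85,interpolation=cv2.INTER_CUBIC))
for n,(u0,u1,v0,v1) in dict(skid=(290,415,195,312)).items():
    S=W[v0:v1,u0:u1].reshape(-1,3)
    for lo,hi in((36,50),(95,112)):
        m=(S[:,2]>lo)&(S[:,2]<hi); Q=S[m]; print(n,lo,len(Q),np.median(Q[:,2]))
    def rect(mask):
        n,l,st,_=cv2.connectedComponentsWithStats(mask.astype(np.uint8))
        for i in range(1,n):
            if st[i,4]>150:
                Q=W[v0:v1,u0:u1][l==i]; print(st[i],cv2.minAreaRect(Q[:,:2].astype(np.float32)),Q[:,2].mean())
    Z=W[v0:v1,u0:u1,2]; rect((Z>95)&(Z<112)); rect((Z>30)&(Z<130))
# chute cartons
b,g,r=[im[...,i].astype(int) for i in range(3)]
for v0,v1,u0,u1 in((212,258,172,192),(162,205,170,188)):
    Q=W[v0:v1,u0:u1].reshape(-1,3);Q=Q[np.isfinite(Q[:,0])];m=Q.mean(0);e=np.linalg.svd(Q-m,full_matrices=False)
    print(m,e[2],e[1]/len(Q)**.5)
for v in range(150,275,6): print(v,[tuple(W[v,u].round().astype(int)) for u in (168,174,180,186,192)])
E
```

```text
skid 36 5443 43.24101192966001
skid 95 2585 103.18302419727648
[  20   22   34   53 1282] ((541.0120239257812, -153.305419921875), (125.07308959960938, 62.39554214477539), 8.452862739562988) 103.26167989396822
[  77   38   35   54 1303] ((495.9918212890625, -292.4554748535156), (124.45532989501953, 63.096702575683594), 9.347309112548828) 103.0300536923126
[  10    6  108  107 8446] ((519.2924194335938, -223.1815185546875), (236.61524963378906, 236.81744384765625), 9.034429550170898) 62.46535502456005
[568.25023105 196.67320612 120.91919742] [[-0.89733605  0.11226916 -0.42682976]
 [ 0.11398151  0.99324743  0.02162768]
 [ 0.42637569 -0.0292434  -0.90407334]] [33.73627397 13.90407363  2.42640014]
[682.45451659 191.38100516 174.52468926] [[-0.89914572  0.11350594 -0.42267407]
 [ 0.11858205  0.99284038  0.01436269]
 [-0.42127814  0.03720741  0.90616794]] [29.60581403 12.12944757  2.49768399]
150 [(np.int64(771), np.int64(222), np.int64(150)), (np.int64(772), np.int64(209), np.int64(146)), (np.int64(771), np.int64(194), np.int64(147)), (np.int64(769), np.int64(179), np.int64(150)), (np.int
[... 4227 characters left out ...]
), np.int64(206), np.int64(95)), (np.int64(-9223372036854775808), np.int64(-9223372036854775808), np.int64(-9223372036854775808)), (np.int64(514), np.int64(177), np.int64(93))]
264 [(np.int64(509), np.int64(259), np.int64(1)), (np.int64(509), np.int64(244), np.int64(-2)), (np.int64(508), np.int64(228), np.int64(1)), (np.int64(507), np.int64(212), np.int64(2)), (np.int64(507), np.int64(196), np.int64(1))]
270 [(np.int64(493), np.int64(260), np.int64(-1)), (np.int64(492), np.int64(243), np.int64(2)), (np.int64(492), np.int64(228), np.int64(2)), (np.int64(492), np.int64(212), np.int64(0)), (np.int64(491), np.int64(197), np.int64(-2))]<stdin>:19: RuntimeWarning: invalid value encountered in cast
```

View pics/crop1.png

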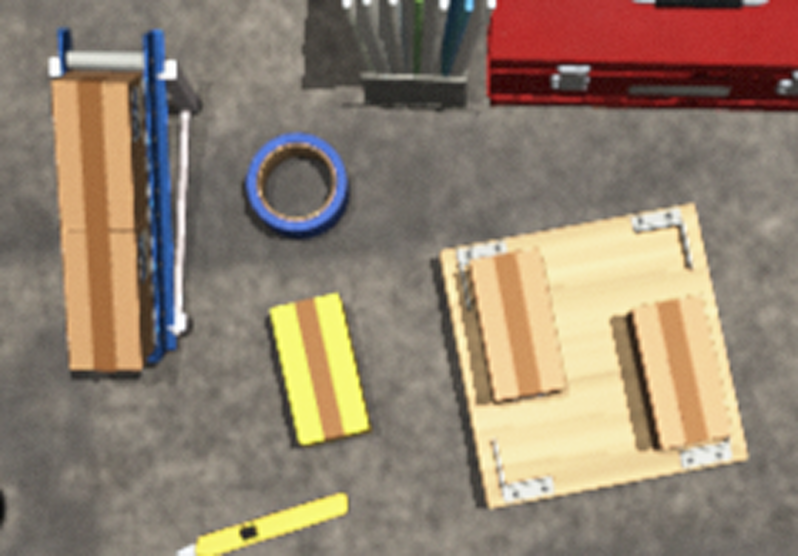

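The crop confirms it: two plain brown taped cartons on the chute, meeting at crop (100,230), lower end at (105,371). Open skid places are far-right and near-left.

```bash
cat >> h.py <<'E'
def pose():
    o=manip.get_obs(); return o['ee_pos'],R.from_rotvec(o['tool_rot'])
def Rtool(zdir,ydir):
    z=np.array(zdir,float);z/=np.linalg.norm(z);y=np.array(ydir,float);y-=z*(y@z);y/=np.linalg.norm(y)
    return R.from_matrix(np.stack([np.cross(y,z),y,z],1))
def rows(p,q,P,Q,n,grip):
    """n straight rows from pose p,q to P,Q; rounded, feedback on rounding"""
    p0,q0=p.copy(),q; rv=(q0.inv()*Q).as_rotvec(); out=[]
    for i in range(1,n+1):
        tp=p0+(P-p0)*i/n; tq=q0*R.from_rotvec(rv*i/n); k=2 if i==n else 1
        s=np.round(q.inv().apply(tp-p)/10,k); r=np.round((q.inv()*tq).as_rotvec(degrees=True),1 if i==n else 0)
        out.append([grip,*map(float,s+0.),*map(float,r+0.)]); p=p+q.apply(s*10); q=q*R.from_rotvec(r,degrees=True)
    print(out); return p,q
E
python3 - <<'E'
from h import *
c,im,d=load('top0'); W=cloud(c,d)
Q=W[155:265,160:200].reshape(-1,3);Q=Q[np.isfinite(Q[:,0])]
S=W[165:258,173:188].reshape(-1,3);S=S[np.isfinite(S[:,0])];m=S.mean(0);n=np.linalg.svd(S-m,full_matrices=False)[2][2];n*=np.sign(n[2])
print('n',n,m,np.degrees(np.arccos(n[2])))
Q=Q[abs((Q-m)@n)<7]
ex=np.array([.9,-.1,0]);ex-=n*(ex@n);ex/=np.linalg.norm(ex);ey=np.cross(n,ex)
r=cv2.minAreaRect(np.stack([(Q-m)@ex,(Q-m)@ey],1).astype(np.float32));print(r)
cen=m+ex*r[0][0]+ey*r[0][1]
a=np.radians(r[2]) if r[1][0]>r[1][1] else np.radians(r[2]-90)
X=ex*np.cos(a)+ey*np.sin(a); 
c1=cen-X*62-n*30; print('cen',cen,'X',X,'carton1 centre',c1)
q=Rtool(-n,np.cross(n,X)); p,q0=pose()
# choose y sign giving small turn
if ((q0.inv()*q).magnitude()>1.6): q=q*R.from_euler('z',180,degrees=True)
print('turn',(q0.inv()*q).as_rotvec(degrees=True))
g=c1-X*20+n*8            # grasp point
tcp=g-n*5; hov=tcp+n*110
print('grasp tcp',tcp,'hov',hov,q.as_rotvec())
rows(p,q0,hov,q,10,-1.0)
E
```

```text
n [-0.42269205  0.03835567  0.90546136] [620.60344777 194.61299551 145.51119594] 25.114507820701725
((2.987335205078125, 2.1919708251953125), (250.40277099609375, 64.70980834960938), 3.5647196769714355)
cen [623.53266935 196.48083426 146.79950765] X [ 0.90464614 -0.04198757  0.42409009] carton1 centre [580.12537031 197.93339332  93.34208101]
turn [ -4.18293193 -24.97099482 -22.94580198]
grasp tcp [560.76437139 198.88821164  87.57666319] hov [514.2682457  203.10733508 187.17741266] [ 0.06832864  2.70306052 -0.03925334]
[[-1.0, -3.7, -1.4, 0.6, 0.0, -2.0, -2.0], [-1.0, -3.7, -1.5, 0.7, -1.0, -3.0, -3.0], [-1.0, -3.5, -1.8, 0.8, 0.0, -3.0, -2.0], [-1.0, -3.4, -1.8, 1.1, -1.0, -2.0, -2.0], [-1.0, -3.3, -2.0, 1.1, 0.0, -2.0, -2.0], [-1.0, -3.2, -2.1, 1.3, -1.0, -3.0, -3.0], [-1.0, -3.0, -2.3, 1.3, 0.0, -2.0, -2.0], [-1.0, -2.8, -2.4, 1.5, 0.0, -3.0, -2.0], [-1.0, -2.7, -2.5, 1.6, -1.0, -2.0, -3.0], [-1.0, -2.55, -2.61, 1.66, -0.1, -3.0, -2.0]]
```

>>> carry_out(series=[[[-1, -3.7, -1.4, 0.6, 0, -2, -2], [-1, -3.7, -1.5, 0.7, -1, -3, -3], [-1, -3.5, -1.8, 0.8, 0, -3, -2], [-1, -3.4, -1.8, 1.1, -1, -2, -2], [-1, -3.3, -2, 1.1, 0, -2, -2], [-1, -3.2, -2.1, 1.3, -1, -3, -3], [-1, -3, -2.3, 1.3, 0, -2, -2], [-1, -2.8, -2.4, 1.5, 0, -3, -2], [-1, -2.7, -2.5, 1.6, -1, -2, -3], [-1, -2.5, -2.6, 1.7, 0, -3, -2]]])

```text
t: 1.35
ee_pos: [514.8, 202.3, 186.9]
tool_rot: [0.067, 2.7, -0.042]
force: [0.5, 0.3, -0.3]
opening: 0.998
gripper_force: 0.0
```

```bash
python3 - <<'E'
from h import *
c,im,d=snap('wrist','w1'); p,q=pose(); print(p,q.as_matrix().round(3)); W=cloud(c,d)
print(np.nanmin(d[d>0]))
E
```

```text
[516.17972263 199.94148968 185.73000681] [[-0.903  0.054  0.427]
 [ 0.039  0.998 -0.043]
 [-0.428 -0.022 -0.903]]
63.654648
```

View pics/w1.png

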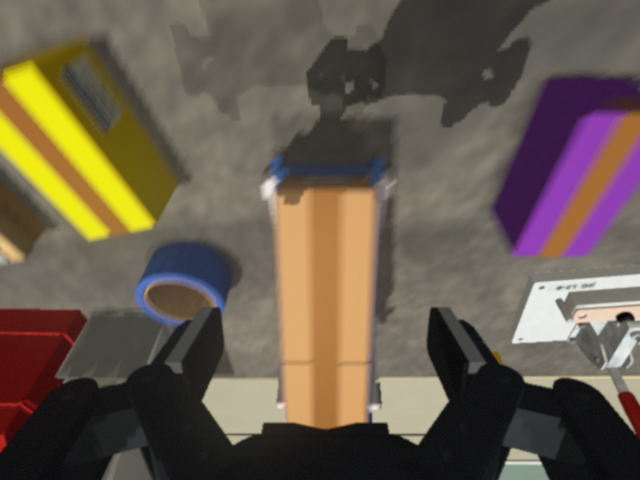

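Wrist view: carton_1's top face spans (275,190)-(377,187) at the low end to the seam (281,362)-(371,362); clear of plates.

```bash
cat >> h.py <<'E'
def ray(c,u,v):
    f=240/np.tan(np.radians(c['vfov'])/2);Rm=R.from_rotvec(np.ravel(c['rvec'])).as_matrix()
    o=-Rm.T@np.ravel(c['tvec']);return o,Rm.T@np.array([(u-c['cx'])/f,(v-c['cy'])/f,1])
def onplane(c,uv,m,n):
    o,r=ray(c,*uv);return o+r*(((m-o)@n)/(r@n))
E
python3 - <<'E'
from h import *
c,im,d=load('w1');W=cloud(c,d)
S=W[195:355,290:362].reshape(-1,3);S=S[np.isfinite(S[:,0])];m=np.median(S,0);n=np.linalg.svd(S-S.mean(0),full_matrices=False)[2][2];n*=np.sign(n[2]);m=S.mean(0)
print(n,m)
# refined edges from color: brown mask per row
hsv=cv2.cvtColor(im,cv2.COLOR_BGR2HSV);k=(hsv[...,0]>5)&(hsv[...,0]<22)&(hsv[...,1]>70)&(hsv[...,2]>110)
L=[];Rr=[]
for v in range(200,355,5):
    u=np.where(k[v,240:420])[0]+240; L.append(onplane(c,(u.min()-.5,v),m,n));Rr.append(onplane(c,(u.max()+.5,v),m,n))
L=np.array(L);Rr=np.array(Rr);w=np.linalg.norm(L-Rr,axis=1);print('width',np.median(w))
M=(L+Rr)/2;dr=np.polyfit(M[:,0],M[:,1],1);print('heading',np.degrees(np.arctan(dr[0])))
col=[v for v in range(150,230) if k[v,326]];print('low row',col[0])
lo=onplane(c,(326,col[0]-.5),m,n);hi=onplane(c,(326,362),m,n);print(lo,hi,np.linalg.norm(lo-hi))
ct=(lo+hi)/2; ct[1]=np.polyval(dr,ct[0]);print('top centre',ct,'centre',ct-30*n)
E
```

```text
[-0.42184633  0.01989156  0.90644912] [563.65394919 199.47491815 119.93769641]
width 64.03224624089607
heading -2.979122085518706
low row 187
[510.68115005 202.1640345   95.22602644] [623.40372742 197.19410823 147.79429955] 124.47691735574774
top centre [567.04243874 198.6880619  121.51016299] centre [579.69782853 198.09131514  94.31668947]
```

```bash
cat >> h.py <<'E'
h=np.radians(-2.95);t=np.radians(25)
X=np.array([np.cos(t)*np.cos(h),np.cos(t)*np.sin(h),np.sin(t)]);N=np.array([-np.sin(t)*np.cos(h),-np.sin(t)*np.sin(h),np.cos(t)])
C1=np.array([579.6,198.3,93.8]); QC=Rtool(-N,np.cross(N,X))
E
python3 - <<'E'
from h import *
p,q=pose(); print(p)
G=C1-20*X+4*N-5*N; print(G)
p,q=rows(p,q,G+40*N,QC,3,-1.0); rows(p,q,G,QC,3,-1.0)
E
```

```text
[516.17972263 199.94148968 185.73000681]
[561.91992278 199.21110313  84.44132698]
[[-1.0, 0.1, 0.1, 2.4, 0.0, 0.0, 0.0], [-1.0, 0.0, 0.1, 2.3, -1.0, 0.0, 0.0], [-1.0, 0.08, 0.07, 2.41, -0.2, 0.4, 0.4]]
[[-1.0, 0.0, 0.0, 1.3, 0.0, 0.0, 0.0], [-1.0, 0.0, 0.0, 1.4, 0.0, 0.0, 0.0], [-1.0, 0.0, 0.0, 1.3, 0.0, 0.0, 0.0]]
```

>>> carry_out(series=[[[-1, 0.1, 0.1, 2.4, 0, 0, 0], [-1, 0, 0.1, 2.3, -1, 0, 0], [-1, 0.1, 0.1, 2.4, 0, 0.4, 0.4], [-1, 0, 0, 0, 0, 0, 0]]])

```text
t: 1.9
ee_pos: [541.9, 203.8, 120.0]
tool_rot: [0.073, 2.712, -0.017]
force: [-0.9, 0.4, -0.4]
opening: 1.004
gripper_force: 0.0
```

```bash
python3 - <<'E'
from h import *
p,q=pose(); print(p)
G=C1-20*X+4*N-5*N; print(G+40*N)
rows(p,q,G,QC,3,-1.0)
E
```

```text
[541.85877245 203.76411164 120.03924594]
[545.03759402 200.08109609 120.69363846]
[[-1.0, -0.1, -0.1, 1.4, 0.0, 0.0, 0.0], [-1.0, -0.1, -0.1, 1.3, 0.0, 0.0, 0.0], [-1.0, -0.16, -0.14, 1.38, -0.1, -0.4, -0.1]]
```

>>> carry_out(series=[[[-1, -0.2, -0.2, 0.8, 0, 0, 0], [-1, -0.2, -0.2, 1.2, 0, -0.4, 0], [-1, 0, 0, 1.1, 0, 0, 0], [-1, 0, 0, 0.9, 0, 0, 0], [-1, 0, 0, 0, 0, 0, 0]]])

```text
t: 2.52
ee_pos: [562.6, 199.0, 86.4]
tool_rot: [0.073, 2.703, -0.016]
force: [0.3, 0.3, -0.4]
opening: 0.999
gripper_force: 0.0
```

```bash
python3 - <<'E'
from h import *
p,q=pose(); o=manip.get_obs();print(p,o['force'])
G=C1-20*X+4*N-5*N; print(G,q.inv().apply(G-p),(q.inv()*QC).as_rotvec(degrees=True))
E
```

```text
[562.61998961 198.98253933  86.36808795] [ 0.2696527   0.2519452  -0.36179627]
[561.91992278 199.21110313  84.44132698] [1.46113529 0.19055333 1.44343892] [-0.056386    0.08520704 -0.12169441]
```

>>> carry_out(series=[[[-1, 0.15, 0, 0.1, 0, 0, 0], [1, 0, 0, 0, 0, 0, 0], [1, 0, 0, 0, 0, 0, 0], [1, 0, 0, 0, 0, 0, 0], [1, 0, 0, 0, 0, 0, 0], [1, 0, 0, 0, 0, 0, 0]]])

```text
t: 3.28
ee_pos: [561.8, 199.6, 86.4]
tool_rot: [0.072, 2.701, -0.015]
force: [-4.2, 1.0, 5.6]
opening: 0.716
gripper_force: 64.6
```

>>> carry_out(series=[[[1, 0, 0, -0.5, 0, 0, 0], [1, 0, 0, -1, 0, 0, 0], [1, 0, 0, -1.5, 0, 0, 0], [1, 0, 0, -1.5, 0, 0, 0], [1, 0, 0, -1.5, 0, 0, 0], [1, 0, 0, -1.5, 0, 0, 0], [1, 0, 0, -1.5, 0, 0, 0], [1, 0, 0, 0, 0, 0, 0]]])

```text
t: 4.28
ee_pos: [523.9, 201.5, 169.0]
tool_rot: [0.072, 2.699, -0.014]
force: [0.5, 0.9, -3.2]
opening: 0.72
gripper_force: 66.9
```

```bash
cat >> h.py <<'E'
a=np.radians(9.03);U=np.array([np.cos(a),np.sin(a),0]);V=np.array([-np.sin(a),np.cos(a),0]);SK=np.array([519.0,-223.1,0])
QP=Rtool([0,0,-1],U)
E
python3 - <<'E'
from h import *
p,q=pose(); print(p,manip.get_obs()['opening'])
T=SK+64.2*U+(-33+19.3)*V; T[2]=155; print(T)
M=T*.5+p*.5; M[2]=195
Qm=q*R.from_rotvec((q.inv()*QP).as_rotvec()/2)
p,q=rows(p,q,M,Qm,7,1); rows(p,q,T,QP,7,1)
E
```

```text
[523.93081864 201.49974226 169.00687133] 0.7201840476315837
[ 584.55456109 -226.5539138   155.        ]
[[1, -0.7, -3.0, -0.1, 1.0, 2.0, 5.0], [1, -1.0, -3.0, 0.0, 1.0, 1.0, 6.0], [1, -1.2, -2.8, -0.1, 2.0, 1.0, 5.0], [1, -1.5, -2.8, 0.1, 1.0, 2.0, 6.0], [1, -1.8, -2.5, 0.0, 1.0, 2.0, 5.0], [1, -2.0, -2.4, 0.0, 1.0, 1.0, 6.0], [1, -2.23, -2.15, 0.02, 1.6, 1.6, 5.3]]
[[1, -2.2, -2.0, 0.9, 1.0, 2.0, 5.0], [1, -2.4, -1.8, 0.9, 1.0, 1.0, 6.0], [1, -2.7, -1.5, 0.9, 2.0, 1.0, 5.0], [1, -2.7, -1.3, 0.8, 1.0, 2.0, 6.0], [1, -2.9, -0.9, 0.8, 1.0, 2.0, 5.0], [1, -3.0, -0.7, 0.7, 1.0, 1.0, 6.0], [1, -3.04, -0.38, 0.64, 1.5, 1.5, 5.3]]
```

>>> carry_out(series=[[[1, -0.7, -3, -0.1, 1, 2, 5], [1, -1, -3, 0, 1, 1, 6], [1, -1.2, -2.8, -0.1, 2, 1, 5], [1, -1.5, -2.8, 0.1, 1, 2, 6], [1, -1.8, -2.5, 0, 1, 2, 5], [1, -2, -2.4, 0, 1, 1, 6], [1, -2.2, -2.1, 0, 1.6, 1.6, 5.3], [1, -2.2, -2, 0.9, 1, 2, 5], [1, -2.4, -1.8, 0.9, 1, 1, 6], [1, -2.7, -1.5, 0.9, 2, 1, 5]]])

```text
t: 5.52
ee_pos: [567.6, -105.4, 175.3]
tool_rot: [1.478, 2.616, -0.024]
force: [1.0, 0.1, -2.2]
opening: 0.72
gripper_force: 66.9
```

>>> carry_out(series=[[[1, -2.7, -1.3, 0.8, 1, 2, 6], [1, -2.9, -0.9, 0.8, 1, 2, 5], [1, -3, -0.7, 0.7, 1, 1, 6], [1, -3, -0.4, 0.6, 1.5, 1.5, 5.3], [1, 0, 0, 0, 0, 0, 0], [1, 0, 0, 0, 0, 0, 0]]])

```text
t: 6.28
ee_pos: [583.7, -225.8, 153.3]
tool_rot: [-2.039, -2.388, 0.003]
force: [-0.2, 0.5, -2.3]
opening: 0.718
gripper_force: 66.9
```

```bash
python3 - <<'E'
from h import *
p,q=pose(); print(p,manip.get_obs()['opening'])
T=SK+64.2*U+(-33+19.3)*V; T[2]=125; print(T)
rows(p,q,T,QP,3,1)
c,im,d=snap('top','t2');snap('side','s2');c,w,d=snap('wrist','w2')
z=cv2.resize(im[180:320,270:430],(640,560),interpolation=cv2.INTER_CUBIC)
cv2.imwrite('pics/m2.png',np.hstack([cv2.resize(im[180:320,270:430],(400,350)),cv2.resize(w,(400,350))]))
E
```

```text
[ 583.73168748 -225.76459464  153.26643271] 0.7175741919038023
[ 584.55456109 -226.5539138   125.        ]
[[1, 0.0, 0.0, 0.9, 0.0, 0.0, 0.0], [1, -0.1, 0.1, 1.0, 0.0, 0.0, 0.0], [1, 0.01, -0.02, 0.93, -0.1, 0.0, 0.0]]
```

View pics/m2.png

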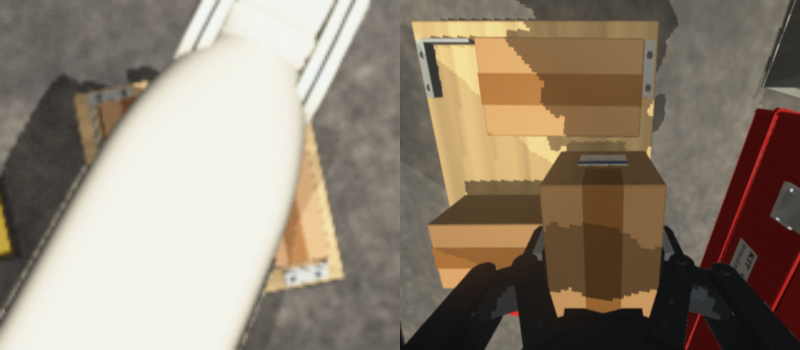

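```bash
python3 - <<'E'
from h import *
c,im,d=load('w2');W=cloud(c,d);k=np.array([0,0,1.])
Z=W[...,2];m=((Z>95)&(Z<112)).astype(np.uint8)
n,l,st,_=cv2.connectedComponentsWithStats(m)
for i in range(1,n):
    if st[i,4]>1500:
        Q=W[l==i];r=cv2.minAreaRect(Q[:,:2].astype(np.float32));print(st[i],r,Q[:,2].mean())
m=((Z>172)&(Z<195));m[:, :200]=0;m[:,450:]=0;m[400:]=0
Q=W[m];print(len(Q),np.median(Q[:,2]))
s=np.stack([(Q-SK)@U,(Q-SK)@V],1);print('held top extents u,v',np.percentile(s,[.5,99.5],axis=0))
A=W[l==1] 
for i in range(1,n):
    if st[i,4]>1500:
        Q=W[l==i];s=np.stack([(Q-SK)@U,(Q-SK)@V],1);print('u,v',np.percentile(s,[.5,99.5],axis=0))
E
```

```text
[  118    50   273   138 35070] ((539.2691040039062, -150.76055908203125), (125.19048309326172, 62.33338165283203), 8.457355499267578) 103.8218038971445
[ 563  252   77  161 4164] ((749.9701538085938, -236.9867706298828), (101.75257110595703, 11.677504539489746), 87.90687561035156) 103.5250489943078
[   44   298   184    97 10990] ((484.6505126953125, -291.0304870605469), (106.906005859375, 62.78974914550781), 9.538033485412598) 103.43104437750475
32667 183.7339044163224
held top extents u,v [[ 26.13840308 -21.61865061]
 [101.99057494  32.88433909]]
u,v [[-29.53845504  37.82033421]
 [ 92.89123193  98.97395647]]
u,v [[219.2659623  -99.50698025]
 [236.15556603  -3.21677427]]
u,v [[-96.46585311 -90.55620981]
 [  4.07785891 -30.68866994]]
```

```bash
python3 - <<'E'
from h import *
c,im,d=load('w2');k=np.array([0,0,1.])
for v in (265,290,320):
    g=d[v]; j=np.where((g>0)&(g<g[325]*1.08))[0]; 
    lo=325
    while abs(d[v,lo-1]-d[v,lo])<6: lo-=1
    hi=325
    while abs(d[v,hi+1]-d[v,hi])<6: hi+=1
    for uv in((lo,v),(hi,v)):
        P=onplane(c,uv,np.array([0,0,183.5]),k);print(uv,(P-SK)@U,(P-SK)@V)
E
```

```text
(223, 265) 33.27630602568307 28.41800633831528
(393, 265) 84.68416277624267 28.448980510940366
(226, 290) 33.43757434719909 20.019180561137272
(422, 290) 94.17195067338115 20.065715268317845
(229, 320) 33.45014731162199 9.371469108906194
(420, 320) 94.45741763759267 9.430872397767953
```

Wrist view: held carton end is clear of the left neighbour by about 5 mm and centred; descend.

>>> carry_out(series=[[[1, 0, 0, 1.2, 0, 0, 0], [1, 0, 0, 1.6, 0, 0, 0], [1, 0, 0, 1.6, 0, 0, 0], [1, 0, 0, 1.4, 0, 0, 0], [1, 0, 0, 1, 0, 0, 0], [1, 0, 0, 0.4, 0, 0, 0], [1, 0, 0, 0, 0, 0, 0]]])

```text
t: 7.3
ee_pos: [583.7, -226.1, 81.9]
tool_rot: [-2.04, -2.388, 0.003]
force: [-0.3, -0.4, -2.1]
opening: 0.719
gripper_force: 66.9
```

>>> carry_out(series=[[[1, 0, 0, 0.3, 0, 0, 0], [1, 0, 0, 0.2, 0, 0, 0], [1, 0, 0, 0.1, 0, 0, 0], [1, 0, 0, 0, 0, 0, 0]]])

```text
t: 7.8
ee_pos: [583.7, -226.0, 75.9]
tool_rot: [-2.04, -2.388, 0.003]
force: [-1.1, 0.5, -2.7]
opening: 0.718
gripper_force: 66.9
```

>>> carry_out(series=[[[1, 0, 0, 0.1, 0, 0, 0], [1, 0, 0, 0.1, 0, 0, 0], [1, 0, 0, 0, 0, 0, 0]]])

```text
t: 8.18
ee_pos: [583.7, -226.0, 74.2]
tool_rot: [-2.04, -2.389, 0.003]
force: [-0.5, 2.1, 0.3]
opening: 0.719
gripper_force: 67.4
```

>>> carry_out(series=[[[1, 0, 0, 0.05, 0, 0, 0], [-1, 0, 0, 0, 0, 0, 0], [-1, 0, 0, 0, 0, 0, 0], [-1, 0, 0, 0, 0, 0, 0], [-1, 0, 0, -1, 0, 0, 0], [-1, 0, 0, -2, 0, 0, 0], [-1, 0, 0, -4, 0, 0, 0], [-1, 0, 0, -4, 0, 0, 0], [-1, 0, 0, 0, 0, 0, 0]]])

```text
t: 9.3
ee_pos: [585.2, -226.6, 187.6]
tool_rot: [2.037, 2.384, -0.001]
force: [-0.4, 0.4, 0.2]
opening: 1.003
gripper_force: 0.0
```

```bash
python3 - <<'E'
from h import *
p,q=pose(); print(p)
# carton_2 now in C1's place; grip up-slope +20
G=C1+20*X+4*N-5*N; H=G+80*N
M=(p+H)/2; M[2]=215; Qm=q*R.from_rotvec((q.inv()*QC).as_rotvec()/2)
p,q=rows(p,q,M,Qm,6,-1); rows(p,q,H,QC,6,-1)
c,im,d=snap('top','t3');c,w,_=snap('wrist','w3')
cv2.imwrite('pics/m3.png',np.hstack([cv2.resize(im[130:320,150:430],(440,300)),cv2.resize(w,(360,300))]))
E
```

```text
[ 585.15425487 -226.56159776  187.57750581]
[[-1, 3.5, 0.4, -0.5, -1.0, -2.0, -6.0], [-1, 3.5, 0.7, -0.6, -2.0, -1.0, -7.0], [-1, 3.3, 1.2, -0.6, -1.0, -2.0, -6.0], [-1, 3.1, 1.6, -0.7, -2.0, -2.0, -7.0], [-1, 3.0, 1.9, -0.7, -1.0, -2.0, -6.0], [-1, 2.63, 2.27, -0.82, -1.5, -1.3, -6.3]]
[[-1, 2.6, 2.5, 0.3, -1.0, -2.0, -6.0], [-1, 2.4, 2.7, 0.3, -2.0, -1.0, -7.0], [-1, 2.0, 3.0, 0.3, -1.0, -2.0, -6.0], [-1, 1.8, 3.1, 0.3, -2.0, -2.0, -7.0], [-1, 1.3, 3.4, 0.4, -1.0, -2.0, -6.0], [-1, 1.0, 3.42, 0.4, -1.5, -1.4, -6.4]]
```

View pics/m3.png

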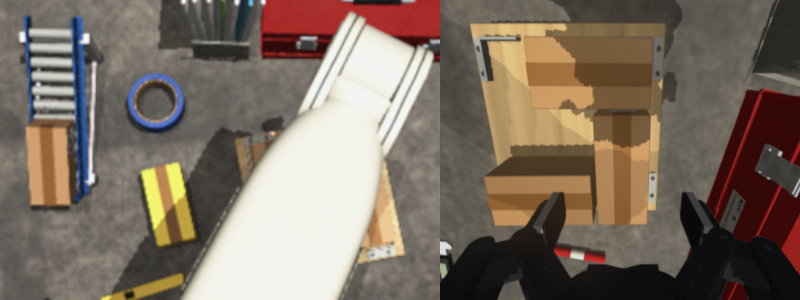

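Left half: carton_2 has rolled to the stop (50,165); right half: carton_1 lies flat in its place at (622,165), clear of the neighbours.

>>> carry_out(series=[[[-1, 3.5, 0.4, -0.5, -1, -2, -6], [-1, 3.5, 0.7, -0.6, -2, -1, -7], [-1, 3.3, 1.2, -0.6, -1, -2, -6], [-1, 3.1, 1.6, -0.7, -2, -2, -7], [-1, 3, 1.9, -0.7, -1, -2, -6], [-1, 2.6, 2.3, -0.8, -1.5, -1.3, -6.3], [-1, 2.6, 2.5, 0.3, -1, -2, -6], [-1, 2.4, 2.7, 0.3, -2, -1, -7], [-1, 2, 3, 0.3, -1, -2, -6], [-1, 1.8, 3.1, 0.3, -2, -2, -7]]])

```text
t: 10.65
ee_pos: [565.8, 129.9, 183.2]
tool_rot: [0.377, 2.748, -0.005]
force: [0.5, -1.0, -0.4]
opening: 0.997
gripper_force: 0.0
```

>>> carry_out(series=[[[-1, 1.3, 3.4, 0.4, -1, -2, -6], [-1, 1, 3.4, 0.4, -1.5, -1.4, -6.4], [-1, 0, 0, 0, 0, 0, 0], [-1, 0, 0, 0, 0, 0, 0]]])

```text
t: 11.15
ee_pos: [563.0, 199.3, 170.3]
tool_rot: [0.072, 2.711, -0.013]
force: [0.3, 0.2, 0.6]
opening: 0.998
gripper_force: 0.0
```

```bash
python3 - <<'E'
from h import *
p,q=pose(); c,im,d=snap('wrist','w4');W=cloud(c,d)
G=C1+20*X+4*N-5*N; print(p,G+80*N)
p,q=rows(p,q,G+25*N,QC,4,-1)
t=C1+30*N; h=(W-t)@N; m=(abs(h)<6)&(abs((W-t)@X)<75)&(abs((W-t)@np.cross(N,X))<45)
Q=W[m]-t; s=np.stack([Q@X,Q@np.cross(N,X),Q@N],1);print(len(Q),np.percentile(s,[.5,50,99.5],axis=0).round(1))
c,im,d=load('t3');W=cloud(c,d);m=(W[...,2]>95)&(W[...,2]<112)
h=(W-t)@N; m=(abs(h)<6)&(abs((W-t)@X)<75)&(abs((W-t)@np.cross(N,X))<45)
Q=W[m]-t; s=np.stack([Q@X,Q@np.cross(N,X),Q@N],1);print(len(Q),np.percentile(s,[.5,50,99.5],axis=0).round(1))
c,im,d=load('t2');c,im,d=load('w3');W=cloud(c,d);m=((W[...,2]>95)&(W[...,2]<112)&(np.hypot(*(W[...,:2]-SK[:2]).transpose(2,0,1))<150)).astype(np.uint8)
n,l,st,_=cv2.connectedComponentsWithStats(m)
for i in range(1,n):
    if st[i,4]>800:
        Q=W[l==i];r=cv2.minAreaRect(Q[:,:2].astype(np.float32));e=np.array([*r[0],0])-SK;print(r,e@U,e@V)
E
```

```text
[563.04806979 199.34309828 170.31708203] [564.35953613 199.08538313 173.85068041]
[[-1, -0.1, 0.0, 1.3, 0.0, 0.0, 0.0], [-1, -0.1, 0.0, 1.3, 0.0, 0.0, 0.0], [-1, 0.0, 0.0, 1.3, 0.0, 0.0, 0.0], [-1, -0.11, -0.03, 1.33, 0.1, -0.4, -0.1]]
26869 [[-62.1 -27.9  -1.4]
 [-10.4   2.6   0.4]
 [ 60.1  33.1   2. ]]
1263 [[-60.6 -31.3  -5.8]
 [  2.8  -0.5  -0.8]
 [ 63.1  30.8   5.1]]
((539.238037109375, -150.741943359375), (124.9997329711914, 62.333309173583984), 8.617447853088379) 31.343925345926166 68.28488010355838
((586.6546020507812, -243.30538940429688), (62.17919921875, 125.37351989746094), 9.236717224121094) 63.64484284561715 -30.573467562341435
((493.9277648925781, -289.4942932128906), (125.40388488769531, 62.753177642822266), 9.266640663146973) -35.18218753840508 -61.63629470152816
```

>>> carry_out(series=[[[-1, -0.1, 0, 1.3, 0, 0, 0], [-1, -0.1, 0, 1.3, 0, 0, 0], [-1, 0, 0, 1.3, 0, 0, 0], [-1, -0.1, 0, 1.3, 0, -0.4, 0], [-1, 0, 0, 1.2, 0, 0, 0], [-1, 0, 0, 0.8, 0, 0, 0], [-1, 0, 0, 0, 0, 0, 0]]])

```text
t: 12.08
ee_pos: [596.2, 197.9, 106.1]
tool_rot: [0.071, 2.704, -0.013]
force: [-0.1, 1.2, -0.9]
opening: 1.0
gripper_force: 0.0
```

```bash
python3 - <<'E'
from h import *
p,q=pose(); G=C1+20*X+4*N-5*N; print(p,G,q.inv().apply(G-p),(q.inv()*QC).as_rotvec(degrees=True),manip.get_obs()['force'])
E
```

```text
[596.19885269 197.92493492 106.08062929] [598.12419365 197.34539722 101.34605745] [ 0.23105383 -0.48819297  5.11539383] [ 0.09229858  0.0041484  -0.06662841] [-0.12894532  1.20435971 -0.86005652]
```

>>> carry_out(series=[[[-1, 0, 0, 0.4, 0, 0, 0], [-1, 0, 0, 0, 0, 0, 0], [1, 0, 0, 0, 0, 0, 0], [1, 0, 0, 0, 0, 0, 0], [1, 0, 0, 0, 0, 0, 0], [1, 0, 0, 0, 0, 0, 0], [1, 0, 0, 0, 0, 0, 0]]])

```text
t: 12.95
ee_pos: [598.0, 198.2, 103.9]
tool_rot: [0.07, 2.702, -0.012]
force: [-4.3, 0.8, 5.7]
opening: 0.722
gripper_force: 65.0
```

>>> carry_out(series=[[[1, 0, 0, -0.5, 0, 0, 0], [1, 0, 0, -1, 0, 0, 0], [1, 0, 0, -1.5, 0, 0, 0], [1, 0, 0, -1.5, 0, 0, 0], [1, 0, 0, -1.5, 0, 0, 0], [1, 0, 0, -1.5, 0, 0, 0], [1, 0, 0, -1.5, 0, 0, 0], [1, 0, 0, 0, 0, 0, 0]]])

```text
t: 13.95
ee_pos: [560.0, 200.0, 186.4]
tool_rot: [0.07, 2.701, -0.011]
force: [0.2, 0.4, -3.1]
opening: 0.714
gripper_force: 66.8
```

```bash
python3 - <<'E'
from h import *
p,q=pose(); print(p,manip.get_obs()['opening'])
T=SK-64.5*U+(33.5-20)*V; T[2]=158; print(T)
M=T*.5+p*.5; M[2]=205
Qm=q*R.from_rotvec((q.inv()*QP).as_rotvec()/2)
p,q=rows(p,q,M,Qm,7,1); rows(p,q,T,QP,7,1)
E
```

```text
[560.00528124 199.99752565 186.41275603] 0.7139809337817615
[ 453.18054734 -219.89069294  158.        ]
[[1, 0.4, -3.0, -0.5, 1.0, 2.0, 5.0], [1, 0.2, -3.1, -0.4, 1.0, 1.0, 6.0], [1, -0.1, -3.1, -0.4, 2.0, 1.0, 5.0], [1, -0.4, -3.1, -0.3, 1.0, 2.0, 6.0], [1, -0.7, -3.0, -0.3, 1.0, 2.0, 5.0], [1, -1.0, -2.9, -0.2, 1.0, 1.0, 6.0], [1, -1.22, -2.85, -0.21, 1.6, 1.5, 5.3]]
[[1, -1.3, -2.8, 0.8, 1.0, 2.0, 5.0], [1, -1.6, -2.6, 0.7, 1.0, 1.0, 6.0], [1, -1.8, -2.5, 0.8, 2.0, 1.0, 5.0], [1, -2.1, -2.2, 0.8, 1.0, 2.0, 6.0], [1, -2.3, -2.1, 0.8, 1.0, 2.0, 5.0], [1, -2.5, -1.8, 0.7, 1.0, 1.0, 6.0], [1, -2.71, -1.45, 0.7, 1.5, 1.5, 5.4]]
```

>>> carry_out(series=[[[1, 0.4, -3, -0.5, 1, 2, 5], [1, 0.2, -3.1, -0.4, 1, 1, 6], [1, -0.1, -3.1, -0.4, 2, 1, 5], [1, -0.4, -3.1, -0.3, 1, 2, 6], [1, -0.7, -3, -0.3, 1, 2, 5], [1, -1, -2.9, -0.2, 1, 1, 6], [1, -1.2, -2.9, -0.2, 1.6, 1.5, 5.3], [1, -1.3, -2.8, 0.8, 1, 2, 5], [1, -1.6, -2.6, 0.7, 1, 1, 6], [1, -1.8, -2.5, 0.8, 2, 1, 5]]])

```text
t: 15.2
ee_pos: [482.6, -101.5, 182.7]
tool_rot: [1.476, 2.618, -0.023]
force: [0.2, -0.6, -3.6]
opening: 0.72
gripper_force: 66.6
```

>>> carry_out(series=[[[1, -2.1, -2.2, 0.8, 1, 2, 6], [1, -2.3, -2.1, 0.8, 1, 2, 5], [1, -2.5, -1.8, 0.7, 1, 1, 6], [1, -2.7, -1.5, 0.7, 1.5, 1.5, 5.4], [1, 0, 0, 0, 0, 0, 0], [1, 0, 0, 0, 0, 0, 0]]])

```text
t: 15.95
ee_pos: [452.0, -220.4, 156.3]
tool_rot: [-2.039, -2.388, 0.002]
force: [-0.1, 0.6, -1.5]
opening: 0.718
gripper_force: 66.6
```

```bash
python3 - <<'E'
from h import *
p,q=pose(); print(p,manip.get_obs()['opening'])
T=SK-64.6*U+(33.2-20.9)*V; T[2]=120; print(T)
rows(p,q,T,QP,3,1)
c,im,d=snap('wrist','w5');W=cloud(c,d);Z=W[...,2]
m=((Z>95)&(Z<112)&(np.hypot(*(W[...,:2]-SK[:2]).transpose(2,0,1))<150)).astype(np.uint8)
n,l,st,_=cv2.connectedComponentsWithStats(m)
for i in range(1,n):
    if st[i,4]>800:
        Q=W[l==i];r=cv2.minAreaRect(Q[:,:2].astype(np.float32));e=np.array([*r[0],0])-SK;print(r,e@U,e@V)
top=p[2]+28.6
for v in (200,240,280,320):
    lo=hi=325
    while abs(d[v,lo-1]-d[v,lo])<6: lo-=1
    while abs(d[v,hi+1]-d[v,hi])<6: hi+=1
    print(v,[(x,*np.round([((P:=onplane(c,(x,v),np.array([0,0,top]),np.array([0,0,1.])))-SK)@U,(P-SK)@V],1)) for x in(lo,hi)])
E
```

```text
[ 451.95923511 -220.37312254  156.32970692] 0.7176610116491555
[ 453.27012863 -221.09151566  120.        ]
[[1, 0.0, 0.0, 1.2, 0.0, 0.0, 0.0], [1, -0.1, 0.1, 1.2, 0.0, 0.0, 0.0], [1, 0.01, 0.03, 1.23, -0.1, 0.0, 0.0]]
((540.0394287109375, -150.8549041748047), (124.58605194091797, 62.3174934387207), 8.532472610473633) 32.11765535717798 68.04753960013404
((585.2327880859375, -235.70098876953125), (63.331478118896484, 110.5647201538086), 9.307938575744629) 63.43417323783778 -22.840157644783062
200 [(220, np.float64(-95.4), np.float64(73.6)), (433, np.float64(-34.2), np.float64(73.6))]
240 [(251, np.float64(-87.3), np.float64(61.5)), (429, np.float64(-34.3), np.float64(61.5))]
280 [(227, np.float64(-95.6), np.float64(48.4)), (424, np.float64(-34.6), np.float64(48.4))]
320 [(313, np.float64(-69.1), np.float64(34.2)), (420, np.float64(-34.7), np.float64(34.2))]
```

View pics/w5.png

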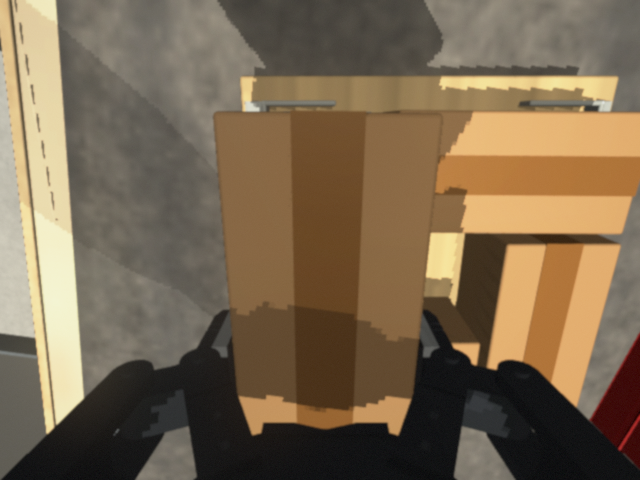

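Held carton end at row 112 lines up with the neighbour's outer face, edge (440→433) clear of the neighbour's end. Small trim, then descend.

>>> carry_out(series=[[[1, -0.1, 0.05, 1.2, 0, 0, 0], [1, 0, 0, 1.6, 0, 0, 0], [1, 0, 0, 1.6, 0, 0, 0], [1, 0, 0, 1.5, 0, 0, 0], [1, 0, 0, 1, 0, 0, 0], [1, 0, 0, 0.6, 0, 0, 0], [1, 0, 0, 0, 0, 0, 0]]])

```text
t: 16.88
ee_pos: [452.4, -221.2, 81.5]
tool_rot: [-2.039, -2.388, 0.003]
force: [-0.3, -0.8, -2.8]
opening: 0.724
gripper_force: 66.7
```

>>> carry_out(series=[[[1, 0, 0, 0.2, 0, 0, 0], [1, 0, 0, 0.1, 0, 0, 0], [1, 0, 0, 0, 0, 0, 0]]])

```text
t: 17.25
ee_pos: [452.5, -221.5, 78.8]
tool_rot: [-2.04, -2.388, 0.003]
force: [-0.3, 0.3, -3.4]
opening: 0.715
gripper_force: 66.7
```

>>> carry_out(series=[[[1, 0, 0, 0.2, 0, 0, 0], [1, 0, 0, 0.1, 0, 0, 0], [1, 0, 0, 0.1, 0, 0, 0], [1, 0, 0, 0, 0, 0, 0]]])

```text
t: 17.75
ee_pos: [452.5, -221.4, 74.7]
tool_rot: [-2.04, -2.388, 0.003]
force: [-0.3, 0.7, -1.7]
opening: 0.716
gripper_force: 66.9
```

>>> carry_out(series=[[[1, 0, 0, 0.1, 0, 0, 0], [1, 0, 0, 0, 0, 0, 0]]])

```text
t: 18.0
ee_pos: [452.4, -221.4, 74.7]
tool_rot: [-2.04, -2.389, 0.003]
force: [-4.7, 3.2, 9.7]
opening: 0.715
gripper_force: 68.1
```

Contact with the deck; release and withdraw straight up.

>>> carry_out(series=[[[-1, 0, 0, 0, 0, 0, 0], [-1, 0, 0, 0, 0, 0, 0], [-1, 0, 0, 0, 0, 0, 0], [-1, 0, 0, -1, 0, 0, 0], [-1, 0, 0, -2, 0, 0, 0], [-1, 0, 0, -4, 0, 0, 0], [-1, 0, 0, -5, 0, 0, 0], [-1, 0, 0, -5, 0, 0, 0]]])

```text
t: 19.0
ee_pos: [452.6, -221.2, 246.0]
tool_rot: [-2.04, -2.388, 0.003]
force: [0.1, -1.1, -0.4]
opening: 1.001
gripper_force: 0.0
```

>>> carry_out(series=[[[-1, 3, 0, 0, 0, 0, 0], [-1, 5, 0, 0, 0, 0, 0], [-1, 5, 0, 0, 0, 0, 0], [-1, 5, 0, 0, 0, 0, 0], [-1, 5, 0, 0, 0, 0, 0], [-1, 5, 0, 0, 0, 0, 0], [-1, 5, 0, 0, 0, 0, 0], [-1, 0, 0, 0, 0, 0, 0]]])

```text
t: 20.0
ee_pos: [400.3, 107.2, 244.4]
tool_rot: [-2.034, -2.393, 0.001]
force: [-0.3, 0.3, 0.9]
opening: 1.0
gripper_force: 0.0
```

```bash
python3 - <<'E'
from h import *
c,im,d=snap('top','t6');W=cloud(c,d);Z=W[...,2];s,_,_=snap('side','s6')
m=((Z>95)&(Z<112)&(np.hypot(*(W[...,:2]-SK[:2]).transpose(2,0,1))<150)).astype(np.uint8)
n,l,st,_=cv2.connectedComponentsWithStats(m)
for i in range(1,n):
    if st[i,4]>300:
        Q=W[l==i];r=cv2.minAreaRect(Q[:,:2].astype(np.float32));e=np.array([*r[0],0])-SK;print(r,e@U,e@V,Q[:,2].mean())
si=cv2.imread('pics/s6.png')
cv2.imwrite('pics/m6.png',np.hstack([cv2.resize(im[130:330,150:450],(450,300)),cv2.resize(si[100:380,160:440],(300,300))]))
E
```

```text
((588.2194213867188, -245.53512573242188), (62.6848030090332, 124.8348159790039), 9.285723686218262) 64.84030759907253 -33.02117009131225 103.30670067353213
((513.6996459960938, -190.01434326171875), (191.21820068359375, 126.69187927246094), 9.42552375793457) -0.04181635787571203 33.50750193258689 103.13379751251037
((495.93560791015625, -292.48199462890625), (124.30828857421875, 63.07317352294922), 9.360481262207031) -33.668153637785636 -64.90210159757606 103.09679339059836
```

View pics/m6.png

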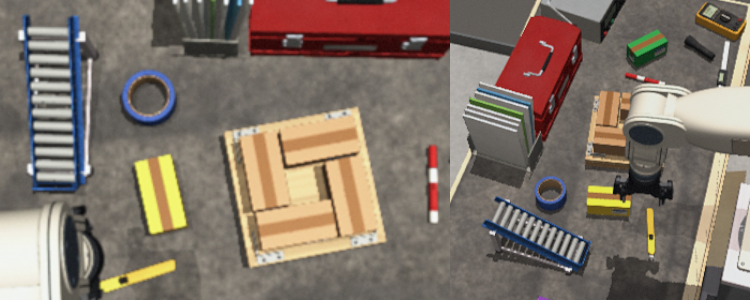

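The pictures show the finished pinwheel round the open middle at (305,185), with all tops at about 103 mm. The chute is empty, and the tape, cutter and marker have not moved.

```bash
python3 -c "
from workcell import manip
print(manip.close_job())"
```

```text
the job is handed in; nothing more can be done
None
```

I set both chute cartons down in the two open places, so all four lie flat in the pinwheel round the open middle; the tape, cutter and marker are untouched, and I handed the job in at about 20 s of the 54 s allowed.

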